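Hold the ring lathe's guard open

TASK

I want to take the finished ring off the little green lathe. With the guard still shut, draw the tailstock back along the bed until it rests fully against the yellow stop; then lift the clear guard by its orange bar and hold it open at 45 degrees. It falls shut by itself, so finish while still holding it there, with the tailstock still at its stop, and leave the other things on the bench where they are.

Things in the scene. Friction and masses are not known exactly. Their poses are not given: they have to be found in the camera images.
- lathe: green bench-top ring lathe, fixed to the bench, base 140 x 420 x 30 mm. Origin: centre of the base's underside, on the bench. Its y axis runs along the bed from the tailstock end (-y) to the headstock end (+y); its x axis points from the front (handle side of the guard, towards the robot) to the rear; z up. Headstock top 130 mm above the bench; yellow stop block at the tailstock end, top 66 mm above the bench
- tailstock (a joint): slide of the grey tailstock along the bed, in m: 0 = run up to the headstock, grows as it moves away from the headstock (lathe -y), 0.11 = against the yellow stop at the free end of the bed. Starts at 0 to 0.045. Stays where it is left; friction about 3 N
- tail_grip (a point): centre of the red block-shaped grip standing on top of the tailstock: 30 mm along lathe x, 22 mm along lathe y, 45 mm tall, its centre 132.5 mm above the bench; the tailstock's own top is 22.5 mm below this point. Moves with the tailstock; point axes are the lathe's axes
- guard (a joint): hinge of the clear guard over the chuck, in rad: 0 = shut (level), grows as the front edge is lifted up and back; 0.785 = 45 degrees open; limit 1.3. Gravity and a spring close it from any angle (about 2.5 N at the bar at 45 degrees); it does not stay open by itself
- guard_bar (a point): middle of the orange round bar handle at the front of the guard: 12 mm thick, 90 mm long, parallel to lathe y, 134 mm above the bench when shut, 174 mm from the hinge axis; free gap of 36 mm between bar and guard's front face, open air above, below and in front. Moves with the guard: at angle a it stands 134 mm + 174 mm x sin(a) above the bench and 174 mm x cos(a) in front (lathe -x) of the hinge
- guard_hinge (a point): middle of the guard's hinge axis, at the rear of the lathe, 134 mm above the bench; the axis is parallel to lathe y. The guard is 120 mm wide along it, a clear top plate with orange edges and a 55 mm deep front face hanging 130 mm in front of the hinge
- glue_stick: green glue stick standing upright, 30 mm across, 95 mm tall, behind the lathe; origin at the centre of its underside; a bystander, to be left where it is
- stamp: small turned wooden doming stamp standing upright, 48 mm across, 75 mm tall, behind the lathe; origin at the centre of its underside; a bystander, to be left where it is
- jar: glass jar with a lid, 76 mm across, 90 mm tall; origin at the centre of its underside; a bystander, to be left where it is
- punch_weight: polished steel weight, 84 mm across, 66 mm tall; origin at the centre of its underside; a bystander, to be left where it is
- parts_box: open clear plastic box with silver blanks, 110 x 75 x 45 mm; origin at the centre of its underside; a bystander, to be left where it is
- caliper: steel vernier caliper lying flat, 240 mm long, 9 mm thick; origin at the centre of its underside; a bystander, to be left where it is
- file: small file with a wooden handle lying flat, 185 mm long, 12 mm thick; origin at the centre of its underside; a bystander, to be left where it is

How it is judged:
On the way:
1. the tailstock is drawn back against its stop while the guard is still shut (value of joint tailstock above 0.105 m and value of joint guard below 0.06 rad), for 0.2 s.
At the end, for the whole second after the job is handed in: The tailstock is within 5 mm of its stop, the guard is open at 45 degrees give or take 6 degrees, still, and carried by the robot's fingers (more than 0.8 N of contact) through the last second (value of joint tailstock above 0.105 m and value of joint guard between 0.68 and 0.89 rad and velocity of joint guard between -0.1 and 0.1 rad/s and contact force between the fingers and guard above 0.8 N); the arm keeps its last pose, push and grip.
It fails at once if a bystander on the bench is moved by more than 20 mm (distance of any of glue_stick, stamp, jar, punch_weight, parts_box, caliper, file from where it was at the start of the episode above 0.02 m).
It also fails if it takes over 46 s, if anything falls off the work surface, if the arm or the gripper's body presses on something with over 40 N, if the wrist force passes 120 N, or if a joint passes its speed limit or range.

ROBOT

A 6-joint arm with a two-finger parallel gripper is mounted at the origin on the work surface. World frame = base frame: x ahead of the robot, y to its left, z up, the work surface at z = 0. Lengths are in m, angles in rad, forces in N, time in s.
With the tool pointing down it reaches from about 0.325 to 0.775 m from the base axis. Payload 5.5 kg.
Tool frame: the origin (TCP) lies on the front face of the gripper's body, between the roots of the fingers; the fingertips stand 73 mm ahead of it and the grasp point (between the pads) lies 54 mm ahead of it; z points along the fingers, y is the line along which they close (so a half turn about z gives the same grasp; the last joint's range is limited). The gripper opens to 85 mm and grips with 20 to 120 N. Pads are 22 mm wide; open, the fingers measure 114 mm over their backs; the gripper's body (76 mm by 85 mm) begins 54 mm behind the grasp point. The pads swing forward as they close: fully open they stand 13 mm farther back than shut.
Start: joints at [1.065, 0.091, 1.231, -0, 1.82, -0.057], TCP at [0.26, 0.541, 0.304] pointing down, gripper open.
Joint ranges: [-2.87, 2.87], [-0.86, 2.18], [0.17, 2.46], [-1.51, 4.65], [0.06, 2.69], [-2.65, 2.65]. Speed limits (rad/s): [2.57, 2.57, 3.01, 3.14, 3.14, 3.14].

INTERFACE

Orientations are given as a 3x3 rotation matrix whose columns are the frame's x, y, z axes.
In Python, from station import readout, grab_frame, calibration, order gives the robot as it stands. The module is installed in compiled form; this text tells all that it offers.
- The arm moves only by the tool step_arm, never from a script. Its argument "targets" is a list of rows, each a list of 7 numbers: the shift along the tool's x, y, z in mm, then the turn, a rotation vector about the tool's x, y, z in degrees, then the closure, from 0 (fully open) to 1 (shut). In form: [[x, y, z, ax, ay, az, fingers], ...]. A call has 1 to 10 rows; each row is the pose to reach, as a shift and turn from the pose commanded when the call began, along the tool's axes at that moment; what a row does not reach only later rows make up. A row lasts 1/8 s, in which the tool goes at most 62.5 mm and 10.7 degrees, less where a joint would pass 70% of its speed; a pose out of reach is approached as far as the arm can. A call with a gripper value outside its range is refused whole. The fingers move at their own pace and stop on an object; "force" is the grip in N (left out, the last holds). Time passes only in rows, so rows that repeat a pose let the fingers close. It gives the time, the measured TCP pose, the force, the opening and the grip force at its end, in the units of the state.
- readout.state(): the state, without advancing time (a new reading comes with each control period).
- grab_frame(name): name is "side" or "top"; returns the picture (420x560x3 uint8, red, green, blue); there is no depth.
- calibration(name): a dict with "K" (3x3 intrinsics, pixels), "R" (3x3) and "t" (3): a world point X has camera coordinates R X + t. Camera axes: x right, y down, z forward; pixel columns grow to the right and rows downward; lengths in m; the calibration is good to about 2 mm. A picture is of the moment at which its call begins. calibration takes no time and is no camera call.
- order.finish_job(): hands the job in; it is judged then, once.
The state is a dict: "time": time; "joints": joint angles; "dq": joint speeds; "joint_efforts": joint torques, N m; "ee_pos": TCP position; "tool_rot": TCP orientation; "contact_force": force on the tool from outside, world axes, zero at the start; "torque": the same for the moment, N m; "width": finger opening in m; "grip_force": force on a finger pad.
Only numpy, scipy, OpenCV 4.12 (cv2) and the standard library are available. Lean on these libraries where they do the work, as an engineer would, in place of code of your own. Each camera call takes 0.05 s, during which the arm holds its last target. There are 200 camera calls.

## Working session

There is one attempt and no reset: what is moved stays moved. The work goes in short steps, Python scripts to look and compute and a tool call to move; the robot and the scene stay as the last step left them, time stands still between calls to the robot, and variables do not carry over. Pictures are saved under pics/ and viewed, at most 10 in all, crops included, and the job is handed in when it is done.

Besides the shell and the picture viewer there is one more tool, called after ">>>" as name(argument=value, ...), one argument or row to a line, values as JSON. step_arm: Moves the arm, as the interface text tells. Its arguments: {"type":"object","properties":{"targets":{"type":"array"},"force":{"type":"number"}},"required":["targets"]}

```bash
mkdir -p pics
python3 - <<'E'
from station import readout, grab_frame, calibration
import cv2, numpy as np
for n in("side","top"):
    f=grab_frame(n); cv2.imwrite(f"pics/{n}0.png",f[:,:,::-1]); c=calibration(n)
    R=np.array(c["R"]);print(n,np.round(c["K"],1).tolist(),np.round(-R.T@np.array(c["t"]),3),np.round(R,2).tolist())
s=readout.state();print(s["time"],s["ee_pos"],np.round(s["tool_rot"],3).tolist(),s["width"])
E
```

```text
side [[546.1, 0.0, 272.7], [0.0, 546.1, 215.9], [0.0, 0.0, 1.0]] [ 0.39  -1.079  1.043] [[0.99, -0.11, -0.0], [-0.08, -0.64, -0.77], [0.08, 0.76, -0.64]]
top [[470.7, 0.0, 271.1], [0.0, 470.7, 209.7], [0.0, 0.0, 1.0]] [ 0.236 -0.     1.667] [[0.01, -1.0, -0.0], [-0.98, -0.01, -0.18], [0.18, 0.0, -0.98]]
0.1 [0.26027545 0.54046321 0.30282486] [[-0.901, 0.434, -0.001], [0.434, 0.901, -0.002], [0.0, -0.002, -1.0]] 0.08553272114163979
```

View pics/side0.png

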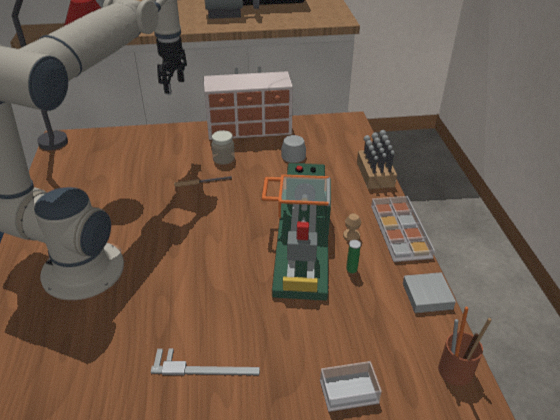

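View pics/top0.png

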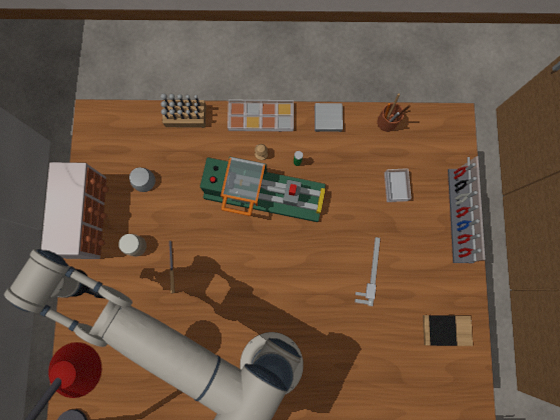

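The side view shows the red grip at (303,231), the guard bar at about (265,190) and the yellow stop at (300,284). The top view shows the grip at (293,189), the bar at about (238,211) and the stop at (322,200). Next I turn these into positions.

```bash
cat > h.py <<'E'
import cv2, numpy as np
from station import readout, grab_frame, calibration
def ray(n,uv):
    c=calibration(n);R=np.array(c["R"]);o=-R.T@np.array(c["t"])
    d=R.T@np.linalg.inv(c["K"])@np.r_[uv,1.];return o,d/np.linalg.norm(d)
def plane(n,uv,z):
    o,d=ray(n,uv);return o+d*(z-o[2])/d[2]
def two(a,b):
    (o,d),(p,e)=ray("top",a),ray("side",b)
    s=np.linalg.lstsq(np.c_[d,-e],p-o,rcond=None)[0];x,y=o+d*s[0],p+e*s[1]
    return (x+y)/2,np.linalg.norm(x-y)
HUE={"red":(0,5,150,60),"orange":(6,18,190,130),"yellow":(22,32,150,100),"green":(65,90,90,25)}
def mask(f,c,box):
    h=cv2.cvtColor(f,cv2.COLOR_RGB2HSV);a,b,s,v=HUE[c]
    m=cv2.inRange(h,(a,s,v),(b,255,255))
    if c=="red": m|=cv2.inRange(h,(174,s,v),(179,255,255))
    k=np.zeros_like(m);x0,y0,x1,y1=box;k[y0:y1,x0:x1]=255
    return m&k
BOX={"top":(195,150,335,225),"side":(255,160,345,300)}
E
python3 - <<'E'
from h import *
out=[]
for n in("top","side"):
    f=grab_frame(n)
    x0,y0,x1,y1=BOX[n]
    for c in HUE:
        m=mask(f,c,BOX[n]);cs=cv2.findContours(m,0,2)[0]
        for k in sorted(cs,key=cv2.contourArea)[-2:]:
            if len(k)>4:
                print(n,c,cv2.contourArea(k),cv2.boundingRect(k),np.round(cv2.boxPoints(cv2.minAreaRect(k)),1).tolist())
    out.append(cv2.resize(f[y0:y1,x0:x1],None,fx=4,fy=4,interpolation=3))
H=max(o.shape[0] for o in out)
cv2.imwrite("pics/topc.png",out[0][:,:,::-1]);cv2.imwrite("pics/sidec.png",out[1][:,:,::-1])
E
```

```text
top red 16.0 (210, 177, 6, 5) [[210.0, 177.0], [215.0, 177.0], [215.0, 181.0], [210.0, 181.0]]
top red 50.0 (289, 184, 8, 11) [[288.20001220703125, 193.8000030517578], [290.29998779296875, 183.5], [296.29998779296875, 184.6999969482422], [294.20001220703125, 195.0]]
top orange 444.0 (221, 159, 44, 57) [[217.5, 208.89999389648438], [229.0, 157.1999969482422], [264.70001220703125, 165.1999969482422], [253.3000030517578, 216.8000030517578]]
top yellow 77.0 (317, 188, 8, 25) [[316.0, 211.60000610351562], [320.6000061035156, 187.39999389648438], [324.8999938964844, 188.1999969482422], [320.3999938964844, 212.39999389648438]]
top green 567.0 (253, 200, 66, 22) [[252.6999969482422, 208.60000610351562], [254.6999969482422, 198.3000030517578], [319.20001220703125, 210.89999389648438], [317.20001220703125, 221.1999969482422]]
top green 758.0 (201, 158, 27, 44) [[198.5, 198.0], [204.8000030517578, 157.39999389648438], [227.1999969482422, 160.8000030517578], [220.89999389648438, 201.5]]
side red 12.5 (296, 166, 6, 4) [[296.0, 166.0], [301.0, 166.0], [301.0, 169.0], [296.0, 169.0]]
side red 158.5 (297, 221, 12, 19) [[297.0, 239.0], [297.0, 221.0], [308.0, 221.0], [308.0, 239.0]]
side yellow 268.5 (283, 277, 34, 14) [[282.3999938964844, 288.8999938964844], [283.1000061035156, 276.29998779296875], [316.3999938964844, 278.1000061035156], [315.70001220703125, 290.79998779296875]]
side green 22.0 (274, 256, 7, 25) [[273.6000061035156, 280.0], [276.1000061035156, 255.8000030517578], [280.8999938964844, 256.29998779296875], [278.3999938964844, 280.5]]
side green 27.5 (288, 164, 36, 11) [[287.8999938964844, 173.0], [288.29998779296875, 163.89999389648438], [323.3999938964844, 165.39999389648438], [323.0, 174.5]]
```

View pics/topc.png

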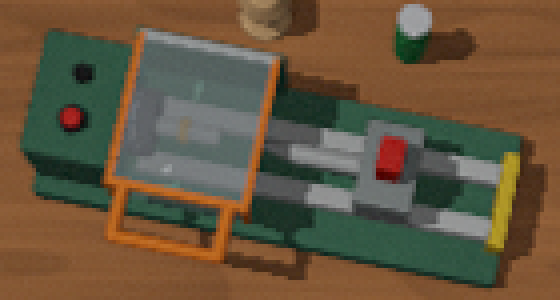

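View pics/sidec.png

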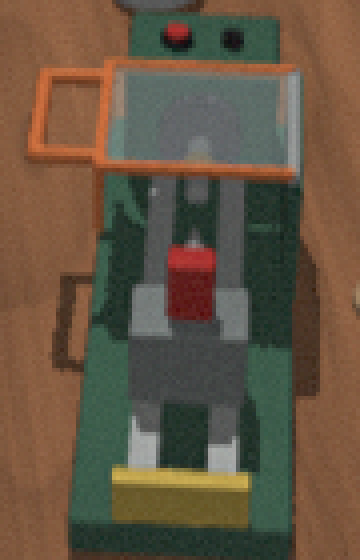

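The top crop shows the bar ends at about px (222,208) and (251.5,214) and the grip's top face at (293,188). In the side crop the bar ends are at about (267,178) and (263.7,198), and the grip's top is at (303,224).

Run:
```python
from h import *
P=lambda l,x:print(l,np.round(x,4))
a,b=np.array([222,208.3]),np.array([251.5,213.7]);P("bar ends",[plane("top",a,.134),plane("top",b,.134)])
P("bar ends side",[plane("side",[267,178],.134),plane("side",[263.7,198.3],.134)])
print(two((a+b)/2,[265.3,188.2]))
P("grip top",plane("top",[293,188],.155));P("grip side",plane("side",[303,223.8],.155));print(two([293,188],[303,223.8]))
P("yellow",[plane("top",[321.2,200],.066),plane("side",[300,279.5],.066)])
P("yel ends",[plane("top",q,.066) for q in([319.6-1,211.5],[322.8,188.8])])
P("base long edge",[plane("top",q,.03) for q in([254,208.5],[318,221])])
P("stamp,glue",[plane("top",[261,147],.075),plane("top",[298.5,154.5],.095)])
P("guard left edge",[plane("top",q,.14) for q in([228.5,157.5],[221,195])])
```

```text
bar ends [[0.5116 0.1684 0.134 ]
 [0.4945 0.0704 0.134 ]]
bar ends side [[0.5136 0.1675 0.134 ]
 [0.4949 0.0761 0.134 ]]
(array([0.50334893, 0.11930355, 0.13483914]), np.float64(0.0008718492528729544))
grip top [ 0.5781 -0.0655  0.155 ]
grip side [ 0.5791 -0.0646  0.155 ]
(array([ 0.57846338, -0.06548517,  0.15569108]), np.float64(0.000990966256296026))
yellow [[ 0.5567 -0.1672  0.066 ]
 [ 0.5581 -0.1681  0.066 ]]
yel ends [[ 0.5161 -0.1579  0.066 ]
 [ 0.5965 -0.1731  0.066 ]]
base long edge [[ 0.5308  0.0667  0.03  ]
 [ 0.4885 -0.1591  0.03  ]]
stamp,glue [[ 0.7428  0.044   0.075 ]
 [ 0.7107 -0.0868  0.095 ]]
guard left edge [[0.6843 0.1509 0.14  ]
 [0.5553 0.1724 0.14  ]]
```

```bash
cat >> h.py <<'E'
from scipy.spatial.transform import Rotation as Ro
YAW=np.radians(-10.7)
def tool(tilt=0):  # x=lathe y, y=lathe x, z down, tilted forward by tilt deg
    xl=np.r_[np.cos(YAW),np.sin(YAW),0];yl=np.r_[-np.sin(YAW),np.cos(YAW),0]
    z=np.sin(np.radians(tilt))*xl-np.r_[0,0,np.cos(np.radians(tilt))]
    return np.c_[yl,np.cross(z,yl),z]
def go(grasp,tilt=0,d=.054):
    s=readout.state();R=np.array(s["tool_rot"]);T=tool(tilt)
    p=np.array(grasp)-T[:,2]*d
    print("t",s["time"],"tcp",np.round(p,4),"row",np.round(R.T@(p-s["ee_pos"])*1e3,1),np.round(Ro.from_matrix(R.T@T).as_rotvec(degrees=True),1),"F",np.round(s["contact_force"],1))
E
python3 - <<'E'
from h import *
go([.5785,-.0655,.2]);go([.5785,-.0655,.136])
E
```

```text
t 0.2 tcp [ 0.5785 -0.0655  0.254 ] row [-549.6 -407.9   49.6] [-0.1  0.  75. ] F [ 1.1  0.9 -0.2]
t 0.2 tcp [ 0.5785 -0.0655  0.19  ] row [-549.6 -407.8  113.6] [-0.1  0.  75. ] F [ 1.1  0.9 -0.2]
```

>>> step_arm(
  targets=[
    [-50, -37, 0, 0, 0, 7, 0],
    [-100, -74, 0, 0, 0, 15, 0],
    [-150, -111, 0, 0, 0, 22, 0],
    [-200, -148, 0, 0, 0, 30, 0],
    [-250, -186, 0, 0, 0, 37, 0],
    [-300, -223, 0, 0, 0, 44, 0],
    [-350, -260, 0, 0, 0, 52, 0],
    [-400, -297, 0, 0, 0, 59, 0],
    [-450, -334, 10, 0, 0, 66, 0],
    [-500, -371, 30, 0, 0, 73, 0],
  ],
)

```text
time: 1.45
ee_pos: [0.5493, -0.0099, 0.2755]
tool_rot: [[0.156, 0.988, 0.002], [0.988, -0.156, -0.0], [0.0, 0.002, -1.0]]
contact_force: [0.3, 0.8, -0.2]
width: 0.0848
grip_force: 0.0
```

Run:
```python
from h import *
go([.5785,-.0655,.2])
```

```text
t 1.45 tcp [ 0.5785 -0.0655  0.254 ] row [-50.4  37.5  21.6] [ 0.1 -0.   1.7] F [ 0.3  0.8 -0.2]
```

>>> step_arm(
  targets=[
    [-30, 20, 15, 0, 0, 1.7, 0],
    [-50, 37.5, 22, 0, 0, 1.7, 0],
    [-50, 37.5, 22, 0, 0, 1.7, 0],
    [-50, 37.5, 22, 0, 0, 1.7, 0],
  ],
)

```text
time: 1.95
ee_pos: [0.5777, -0.0624, 0.2531]
tool_rot: [[0.181, 0.984, -0.0], [0.984, -0.181, 0.0], [0.0, -0.0, -1.0]]
contact_force: [0.2, -0.2, 0.9]
width: 0.0853
grip_force: 0.0
```

Run:
```python
from h import *
go([.5785,-.0655,.136])
f=grab_frame("top")[140:240,210:350];g=grab_frame("side")[150:300,220:360]
cv2.imwrite("pics/a.png",np.hstack([cv2.resize(f,(525,375)),cv2.resize(g,(275,375))])[:,:,::-1])
```

```text
t 1.95 tcp [ 0.5785 -0.0655  0.19  ] row [-2.9  1.4 63.1] [-0.  -0.   0.3] F [ 0.2 -0.2  0.9]
```

View pics/a.png

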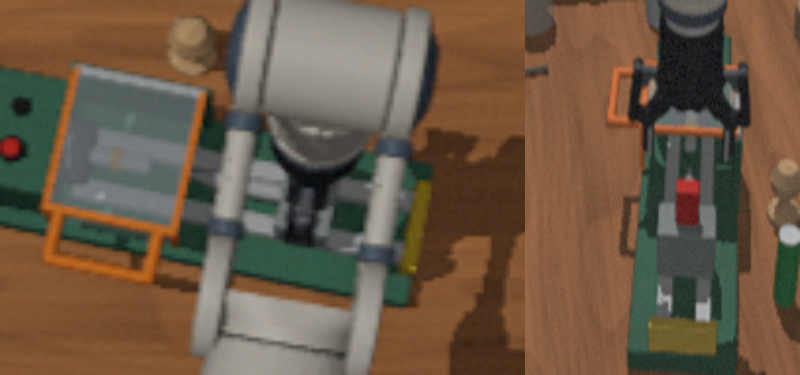

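The gripper hangs centred over the red grip: in the side half the fingers straddle it in x, at about (645,100) and (735,100), with the grip at (687,200). I go down, close gently, then draw back.

>>> step_arm(
  targets=[
    [-2, 1, 30, 0, 0, 0.3, 0],
    [-3, 1.4, 62, 0, 0, 0.3, 0],
    [-3, 1.4, 62, 0, 0, 0.3, 0.5],
    [-3, 1.4, 62, 0, 0, 0.3, 0.8],
    [-3, 1.4, 62, 0, 0, 0.3, 0.9],
    [-3, 1.4, 62, 0, 0, 0.3, 0.9],
    [-3, 1.4, 62, 0, 0, 0.3, 0.9],
  ],
  force=30,
)

```text
time: 2.92
ee_pos: [0.5785, -0.0658, 0.1934]
tool_rot: [[0.186, 0.983, 0.001], [0.983, -0.186, 0.0], [0.0, 0.001, -1.0]]
contact_force: [-5.3, 2.7, 6.8]
width: 0.0292
grip_force: 32.0
```

>>> step_arm(
  targets=[
    [-8, 0, 0, 0, 0, 0, 0.9],
    [-16, 0, 0, 0, 0, 0, 0.9],
    [-24, 0, 0, 0, 0, 0, 0.9],
    [-32, 0, 0, 0, 0, 0, 0.9],
    [-40, 0, 0, 0, 0, 0, 0.9],
    [-48, 0, 0, 0, 0, 0, 0.9],
    [-56, 0, 0, 0, 0, 0, 0.9],
    [-62, 0, 0, 0, 0, 0, 0.9],
  ],
)

```text
time: 3.92
ee_pos: [0.5667, -0.1264, 0.1934]
tool_rot: [[0.186, 0.983, 0.0], [0.983, -0.186, 0.001], [0.001, -0.0, -1.0]]
contact_force: [-8.6, 5.2, 6.1]
width: 0.0295
grip_force: 32.2
```

>>> step_arm(
  targets=[
    [-4, 0, 0, 0, 0, 0, 0.9],
    [-8, 0, 0, 0, 0, 0, 0.9],
    [-12, 0, 0, 0, 0, 0, 0.9],
    [-12, 0, 0, 0, 0, 0, 0.9],
  ],
)

```text
time: 4.42
ee_pos: [0.5647, -0.1365, 0.1934]
tool_rot: [[0.185, 0.983, 0.001], [0.983, -0.185, 0.005], [0.005, -0.0, -1.0]]
contact_force: [-6.7, 11.3, 5.9]
width: 0.0295
grip_force: 32.4
```

>>> step_arm(
  targets=[
    [-3, 0, 0, 0, 0, 0, 0.9],
    [-3, 0, 0, 0, 0, 0, 0.9],
    [-3, 0, 0, 0, 0, 0, 0.9],
  ],
)

```text
time: 4.8
ee_pos: [0.5647, -0.1368, 0.1933]
tool_rot: [[0.182, 0.983, 0.001], [0.983, -0.182, 0.009], [0.009, -0.0, -1.0]]
contact_force: [-5.2, 19.3, 7.7]
width: 0.0298
grip_force: 33.0
```

Run:
```python
from h import *
g=grab_frame("side")[190:300,250:360]
cv2.imwrite("pics/b.png",cv2.resize(g,(440,440))[:,:,::-1])
print(readout.state()["ee_pos"],readout.state()["contact_force"])
```

```text
[ 0.564674   -0.13680184  0.19333644] [-5.31936102 21.03230542  6.6677345 ]
```

View pics/b.png

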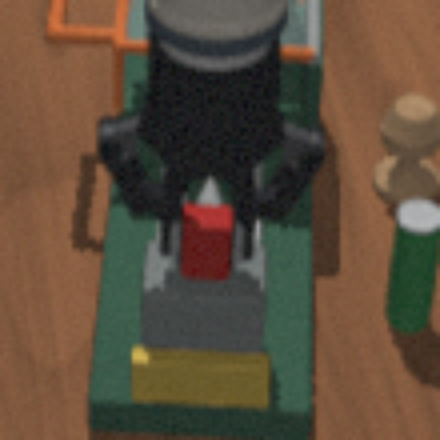

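The tailstock sits flush against the yellow stop, at about (200,350) in the crop. The position no longer changes and the push has risen to 21 N. Now I release and lift off.

>>> step_arm(
  targets=[
    [4, 0, 0, 0, 0, 0, 0.9],
    [4, 0, 0, 0, 0, 0, 0.4],
    [4, 0, 0, 0, 0, 0, 0],
    [4, 0, 0, 0, 0, 0, 0],
    [4, 0, 0, 0, 0, 0, 0],
    [4, 0, -40, 0, 0, 0, 0],
    [4, 0, -90, 0, 0, 0, 0.3],
    [4, 0, -120, 0, 0, 0, 0.6],
    [4, 0, -120, 0, 0, 0, 0.67],
  ],
)

```text
time: 5.98
ee_pos: [0.5657, -0.1382, 0.3145]
tool_rot: [[0.186, 0.983, 0.006], [0.983, -0.186, -0.002], [-0.001, 0.006, -1.0]]
contact_force: [-0.3, 0.2, 0.3]
width: 0.0322
grip_force: 0.0
```

Run:
```python
from h import *
B=np.r_[.5034,.1193,.134];T=tool(25)
go(B-T[:,2]*.08,25);go(B,25);print(readout.state()["width"])
f=grab_frame("top");m=mask(f,"red",(285,180,330,200));print(cv2.boundingRect(m))
```

```text
t 5.975 tcp [0.4478 0.1298 0.2554] row [ 241.4 -166.2   57.8] [-24.6   0.   -0. ] F [-0.3  0.2  0.3]
t 5.975 tcp [0.481  0.1235 0.1829] row [ 241.4 -132.8  130.5] [-24.6   0.   -0. ] F [-0.3  0.2  0.3]
0.03215693070499492
(310, 189, 4, 10)
```

>>> step_arm(
  targets=[
    [40, -30, 0, -5, 0, 0, 0.67],
    [90, -65, 0, -10, 0, 0, 0.67],
    [140, -100, 10, -15, 0, 0, 0.67],
    [190, -135, 25, -20, 0, 0, 0.67],
    [230, -158, 45, -24.6, 0, 0, 0.67],
    [241.4, -166, 58, -24.6, 0, 0, 0.67],
    [241.4, -166, 58, -24.6, 0, 0, 0.67],
    [241.4, -166, 58, -24.6, 0, 0, 0.67],
  ],
)

```text
time: 7.02
ee_pos: [0.4472, 0.1296, 0.2525]
tool_rot: [[0.186, 0.894, 0.408], [0.982, -0.169, -0.078], [-0.001, 0.416, -0.91]]
contact_force: [0.4, 0.7, 0.2]
width: 0.0282
grip_force: 0.0
```

Run:
```python
from h import *
B=np.r_[.5034,.1193,.134];go(B,25);print(readout.state()["width"])
f=grab_frame("top")[140:240,180:300];g=grab_frame("side")[130:230,230:350]
cv2.imwrite("pics/c.png",np.hstack([cv2.resize(f,(400,333)),cv2.resize(g,(400,333))])[:,:,::-1])
```

```text
t 7.025 tcp [0.481  0.1235 0.1829] row [ 0.4  2.4 77.5] [-0.4  0.1 -0. ] F [0.4 0.7 0.2]
0.028216683070439844
```

View pics/c.png

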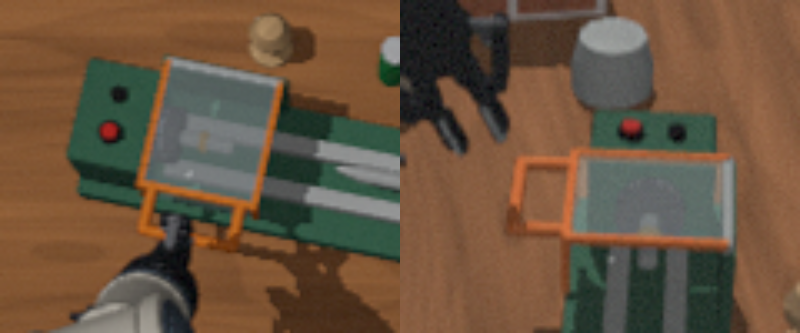

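The fingers (crop (178,225)) straddle the bar's line, just ahead of and above its middle at about (192,238). I advance along the tool axis.

>>> step_arm(
  targets=[
    [0, 2.4, 15, -0.4, 0, 0, 0.67],
    [0, 2.4, 30, -0.4, 0, 0, 0.67],
    [0, 2.4, 45, -0.4, 0, 0, 0.67],
    [0, 2.4, 58, -0.4, 0, 0, 0.67],
    [0, 2.4, 68, -0.4, 0, 0, 0.67],
    [0, 2.4, 77, -0.4, 0, 0, 0.67],
    [0, 2.4, 77, -0.4, 0, 0, 0.67],
  ],
)

```text
time: 8.0
ee_pos: [0.4805, 0.1238, 0.183]
tool_rot: [[0.186, 0.891, 0.414], [0.983, -0.168, -0.079], [-0.001, 0.422, -0.907]]
contact_force: [0.4, 0.1, 0.1]
width: 0.0281
grip_force: 0.0
```

Run:
```python
from h import *
B=np.r_[.5034,.1193,.134];go(B,25);print(readout.state()["width"])
f=grab_frame("top")[140:240,180:300];g=grab_frame("side")[130:230,230:350]
cv2.imwrite("pics/d.png",np.hstack([cv2.resize(f,(400,333)),cv2.resize(g,(400,333))])[:,:,::-1])
```

```text
t 8.0 tcp [0.481  0.1235 0.1829] row [-0.1  0.5  0.3] [-0.1  0.  -0. ] F [0.4 0.1 0.1]
0.028145134980946666
```

View pics/d.png

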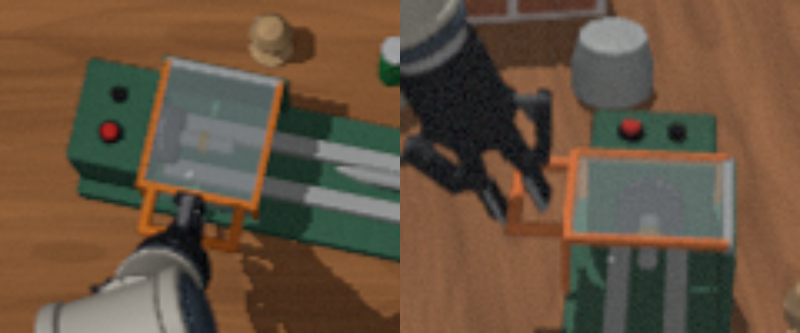

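In the side half the fingers straddle the bar, one in front at (495,205) and one in the gap at (540,195), with no contact force. I close.

>>> step_arm(
  targets=[
    [0, 0, 0, 0, 0, 0, 0.8],
    [0, 0, 0, 0, 0, 0, 0.95],
    [0, 0, 0, 0, 0, 0, 0.95],
    [0, 0, 0, 0, 0, 0, 0.95],
  ],
  force=25,
)

```text
time: 8.6
ee_pos: [0.4798, 0.1242, 0.1838]
tool_rot: [[0.186, 0.891, 0.414], [0.983, -0.169, -0.078], [0.0, 0.421, -0.907]]
contact_force: [-5.8, -0.0, 1.3]
width: 0.011
grip_force: 25.9
```

Run:
```python
from h import *
s=readout.state();R=np.array(s["tool_rot"]);print(s["width"],s["grip_force"],np.round(s["contact_force"],1))
xl=np.r_[np.cos(YAW),np.sin(YAW),0]
for a in range(5,50,5):
    r=np.radians(a);d=.174*(1-np.cos(r))*xl+np.r_[0,0,.174*np.sin(r)];print(a,np.round(R.T@d*1e3,1))
```

```text
0.011015184793250279 25.91698318719864 [-5.8 -0.   1.3]
5 [  0.    7.  -13.5]
10 [  0.   15.1 -26.3]
15 [  0.   24.3 -38.4]
20 [  0.   34.6 -49.6]
25 [  0.   45.7 -59.8]
30 [  0.   57.8 -69.1]
35 [  0.   70.5 -77.3]
40 [  0.   84.  -84.3]
45 [  0.   98.  -90.2]
```

>>> step_arm(
  targets=[
    [0, 3.5, -6.8, 0, 0, 0, 0.95],
    [0, 7, -13.5, 0, 0, 0, 0.95],
    [0, 11, -20, 0, 0, 0, 0.95],
    [0, 15, -26.3, 0, 0, 0, 0.95],
    [0, 19.7, -32.5, 0, 0, 0, 0.95],
    [0, 24.3, -38.4, 0, 0, 0, 0.95],
    [0, 29.4, -44.1, 0, 0, 0, 0.95],
    [0, 34.6, -49.6, 0, 0, 0, 0.95],
    [0, 40, -54.8, 0, 0, 0, 0.95],
    [0, 45.7, -59.8, 0, 0, 0, 0.95],
  ],
)

```text
time: 9.85
ee_pos: [0.494, 0.1214, 0.2575]
tool_rot: [[0.186, 0.894, 0.409], [0.983, -0.169, -0.078], [-0.0, 0.416, -0.909]]
contact_force: [-21.6, 1.6, 5.4]
width: 0.011
grip_force: 25.9
```

>>> step_arm(
  targets=[
    [0, -1, -2, 0, 0, 0, 0.95],
    [0, 5, -6.5, 0, 0, 0, 0.95],
    [0, 11.2, -11.3, 0, 0, 0, 0.95],
    [0, 17.5, -15.5, 0, 0, 0, 0.95],
    [0, 24, -19.5, 0, 0, 0, 0.95],
    [0, 30.5, -23, 0, 0, 0, 0.95],
    [0, 37.4, -26.5, 0, 0, 0, 0.95],
    [0, 44, -29.8, 0, 0, 0, 0.95],
    [0, 51.4, -32.4, 0, 0, 0, 0.95],
    [0, 51.4, -32.4, 0, 0, 0, 0.95],
  ],
)

```text
time: 11.1
ee_pos: [0.5286, 0.1146, 0.3106]
tool_rot: [[0.186, 0.89, 0.416], [0.983, -0.169, -0.078], [0.001, 0.424, -0.906]]
contact_force: [-9.6, 0.6, 3.7]
width: 0.0108
grip_force: 25.4
```

Run:
```python
from h import *
s=readout.state();R=np.array(s["tool_rot"]);g=s["ee_pos"]+R[:,2]*.054
print(s["width"],s["grip_force"],np.round(s["contact_force"],1),g,np.degrees(np.arcsin((g[2]-.134)/.174)))
ft,fs=grab_frame("top"),grab_frame("side")
print("tail",cv2.boundingRect(mask(ft,"red",(285,180,330,200))),cv2.boundingRect(mask(fs,"red",(285,225,330,280))))
cv2.imwrite("pics/e.png",np.hstack([cv2.resize(ft[130:240,180:340],(440,302)),cv2.resize(fs[90:290,230:380],(226,302))])[:,:,::-1])
```

```text
0.010798636265724124 25.408995151519775 [-9.6  0.6  3.7] [0.55106855 0.11041264 0.26172079] 47.22510570994136
tail (310, 188, 8, 12) (296, 241, 12, 19)
```

View pics/e.png

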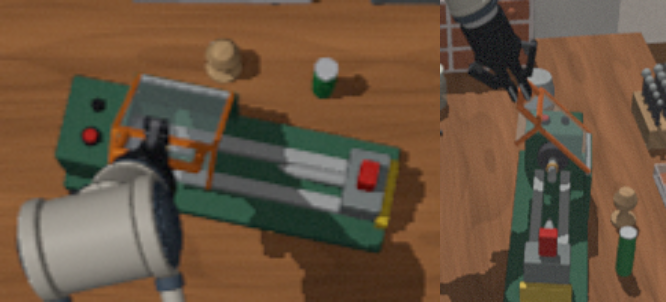

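The guard is held open at about 45 to 47 degrees, with the bar between the fingers at top crop (155,150). The tailstock is still at the yellow stop, with the red grip at (369,175), and the bystanders are unmoved. I let it settle, then hand in.

>>> step_arm(
  targets=[
    [0, -1, 1, 0, 0, 0, 0.95],
    [0, -1, 1, 0, 0, 0, 0.95],
    [0, -1, 1, 0, 0, 0, 0.95],
    [0, -1, 1, 0, 0, 0, 0.95],
    [0, -1, 1, 0, 0, 0, 0.95],
    [0, -1, 1, 0, 0, 0, 0.95],
  ],
)

```text
time: 11.95
ee_pos: [0.5277, 0.1148, 0.3096]
tool_rot: [[0.186, 0.89, 0.416], [0.983, -0.169, -0.078], [0.001, 0.424, -0.906]]
contact_force: [-10.4, 0.8, 6.3]
width: 0.0106
grip_force: 25.6
```

Run:
```python
from h import *
from station import order
s=readout.state();R=np.array(s["tool_rot"]);g=s["ee_pos"]+R[:,2]*.054
print(s["grip_force"],np.round(s["contact_force"],1),np.degrees(np.arcsin((g[2]-.1345)/.174)),np.abs(s["dq"]).max())
print(order.finish_job())
```

```text
25.62702387571335 [-10.4   0.8   6.3] 46.501863561288694 0.00115692166944129
the job is handed in; nothing more can be done
None
```

I handed the job in at about 12 s with the tailstock against its yellow stop and the fingers holding the guard open at about 46 degrees; no bystander looked moved in the last pictures, and the hand-in returned no verdict.

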